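# Fit the battery block into the micromotor's power unit and lock the catch

### The arm

A 7-joint arm with a two-finger parallel gripper is mounted at the origin on a cart in front of the work surface, level with it; the furniture and walls round the work are solid. World frame = base frame: x ahead of the robot, y to its left, z up, the work surface at z = 0. Lengths are in m, angles in rad, forces in N, time in s.
With the tool pointing down it reaches from about 0.4 to 0.85 m from the base axis. Payload 10.4 kg.
Tool frame: the origin (TCP) lies on the centre line of the jaws, within the pads' length; the fingertips stand 11 mm ahead of it and the grasp point (between the pads) lies 8 mm behind it (tip_reach is the distance from the TCP to the fingertips, in m); z points along the fingers, y is the line along which they close (so a half turn about z gives the same grasp; the last joint's range is limited). The gripper opens to 85 mm and grips with 20 to 120 N. Pads are 22 mm wide; open, the fingers measure 114 mm over their backs; the gripper's body (76 mm by 85 mm) begins 54 mm behind the grasp point. The pads swing forward as they close: fully open they stand 13 mm farther back than shut.
Start: joints at [-1.275, 0.332, -0.065, 1.46, 0.022, 1.35, -0.088], TCP at [0.196, 0.594, 0.242] pointing down, gripper open.
Joint ranges: [-2.6, 2.6], [-0.5, 2.12], [-1.47, 1.34], [0.16, 2.42], [-1.27, 4.41], [0.06, 2.06], [-2.6, 2.6]. Speed limits (rad/s): [2.22, 2.22, 2.79, 2.79, 3.14, 3.14, 3.14].

### API

Orientations are given as a unit quaternion [x, y, z, w].
In Python, from workcell import get_obs, camera, hand_in, tip_reach gives the robot as it stands. The module is installed in compiled form; this text tells all that it offers.
- The arm moves only by the tool move_arm, never from a script. Its argument "plan" is a list of rows, each an object with "delta_pos": the shift along the tool's x, y, z in normalised numbers (1 is 60 cm), a list of three; "turn": the turn, a rotation vector about the tool's x, y, z in shares of pi rad (1.0 is pi rad), a list of three; "fingers": the closure, from 0 (fully open) to 1 (shut). A call has 1 to 12 rows; each row is the pose to reach, as a shift and turn from the pose commanded when the call began, along the tool's axes at that moment; what a row does not reach only later rows make up. A row lasts 1/8 s, in which the tool goes at most 62.5 mm and 10.7 degrees, less where a joint would pass 70% of its speed; a pose out of reach is approached as far as the arm can. Shift and turn numbers lie between -1 and 1, and a call with a number outside is refused. A call with a gripper value outside its range is refused whole. The fingers move at their own pace and stop on an object; "force" is the grip in N (left out, the last holds). Time passes only in rows, so rows that repeat a pose let the fingers close. It gives the time, the measured TCP pose, the force, the opening and the grip force at its end, in the units of the state.
- get_obs(): the state, without advancing time (a new reading comes with each control period).
- camera(name): name is "scene" or "top" or "wrist"; returns a dict with "color" (400x640x3 uint8, red, green, blue), "range_z" (400x640 float32, m along the optical axis (not along the pixel's ray), 0 where there is no reading), "fx", "fy", "cx", "cy" (pixels), "k1" (the pictures are not rectified: a ray, as slopes to the right and down, at radius r is drawn at 1 + k1 r^2 times it, then the intrinsics apply), "R" (3x3) and "t" (3): a world point X has camera coordinates R X + t; the wrist camera has in their place "tool_from_camera" (4x4, takes a point from camera to tool coordinates, whose origin is the TCP and whose axes are the flange's). Camera axes: x right, y down, z forward; pixel columns grow to the right and rows downward; lengths in m; the calibration is good to about 2 mm. A picture is of the moment at which its call begins: read the wrist's pose just before it.
- hand_in(): hands the job in; it is judged then, once.
The state is a dict: "clock": time; "joint_pos": joint angles; "joint_velocities": joint speeds; "tau": joint torques, N m; "position": TCP position; "ee_rot": TCP orientation; "ft_force": force on the tool from outside, world axes, zero at the start; "torque": the same for the moment, N m; "grip_width": opening from 0.0 (shut) to 1.0 (fully open); "grasp_force": force on a finger pad.
Only numpy, scipy, OpenCV 4.12 (cv2) and the standard library are available. Lean on these libraries where they do the work, as an engineer would, in place of code of your own. Each camera call takes 0.05 s, during which the arm holds its last target. There are 200 camera calls.

### The job

Fit the loose black battery block into the open bay on top of the micromotor's grey power unit: its brass-contact end goes in first, tilted down and pushed back against the sprung contacts, then the other end is rocked and pressed down until the block lies flat and fully home. Feel it in rather than forcing it (more than about 50 N between battery and unit would crack the case), then turn the steel catch over the battery as far as it goes. Leave the things lying around where they are.

Things in the scene. Friction and masses are not known exactly. Their poses are not given: they have to be found in the camera images.
- battery: Loose black plastic battery block, 84 mm long (x) x 36 wide (y) x 26 high (z), about 0.18 kg, a plain box with flat sides, lying flat on the bench. Origin at the centre of its underside; +x points to its contact end (two small brass pads low on that end face); the other end, the heel, is ribbed on top.
- battery_nose (a point): Middle of the lower edge of the battery's contact end (battery frame x = +42 mm, y = 0, z = 0).
- power_unit: Grey power unit, fixed to the bench: lower case 156 mm long (x -82 to +74 mm) x 94 wide, 30 high, and on it the cradle with the battery bay, 84 wide, up to 50 high. Origin at bench level; +x runs along the bay to its contacts. The cradle is clamped in slots, square, up to 3 mm (x) and 4 mm (y) off the middle: feel for its walls. x values below: cradle in the middle.
- bay_seat (a point): Where the battery's origin lies when home, were the cradle in the middle of its slots: x = +2 mm, y = 0, on the bay floor 36 mm above the bench; axes as the unit's. Rim 50 mm, seated battery's top 62 mm above the bench. Rear wall (heel end) face at x = -40, far wall +48.5 mm. Bay 37.6 mm wide, square edges; side walls only at x -40 to -21 and +27 to +48.5, between them open scoops for fingers.
- contacts (a joint): Sprung contact carrier before the bay's far wall, 28 mm wide, its top 10 mm above the bay floor. In m: 0 = out (face at x = +40.5 mm, 80.5 mm from the rear wall: 3.5 mm too short for the battery), grows as pushed to +x, stop at 0.0065. Needs 3 N to start, 9 N at the stop. Battery home: about 0.0035, holding the heel on the rear wall with 6 N, so the heel must be pressed down.
- catch (a joint): Steel turn-catch on the cradle, vertical hinge at x = -62 mm, y = 0. In rad: 0 = shut (stop), bar along +x over the heel; grows anticlockwise seen from above; 1.5 = open, bar to +y. Bar 12 mm wide, 40 long, 64 to 69 mm above the bench; on it a knob, 10 mm diameter, 30 mm from the hinge, top at 85 mm. Needs 1 N at the knob, stays where left. Passes over a seated battery, strikes one not down.
- motor_handpiece: Grey handpiece, 94 x 17 x 17 mm, lying along its y axis beside the unit; origin under its middle.
- ring_clamp: Wooden ring clamp, a bar 121 x 26 x 26 mm lying along its y axis; origin under its middle.
- wax_disc: Round cake of wax, 32 mm diameter, 10 mm high, beside the unit; origin under its centre.

How it is judged:
On the way, in this order (a step that is already met when the one before it is completed fails the run):
1. the battery's contact end is down in the bay, pressing the sprung contacts back, while its heel is still up (z of battery_nose in the frame of bay_seat between -0.003 and 0.009 m and value of joint contacts above 0.001 m and angle between battery's own z axis and vertical above 0.06 rad and horizontal distance between battery_nose and bay_seat below 0.058 m), for 0.05 s.
2. the battery lies flat and fully home in the bay (horizontal distance between battery and bay_seat below 0.0075 m and z of battery in the frame of bay_seat between -0.002 and 0.0016 m and angle between battery's own z axis and vertical below 0.03 rad and angle between the x axis of battery and the x axis of power_unit, either way round below 0.04 rad), for 0.2 s.
At the end, for the whole second after the job is handed in: The battery rests in the bay, contact end at the contacts: underside within 1.6 mm of the bay floor, origin within 7.5 mm of bay_seat (cradle offset included), tilt under 0.03, yaw within 0.04 rad of the bay, contacts pressed in 1.5 to 5.5 mm; the catch is within 0.25 rad of closed (all of step 2 and value of joint catch below 0.25 rad and value of joint contacts between 0.0015 and 0.0055 m and linear speed of battery below 0.01 m/s); the robot touches nothing.
It fails at once if the battery is forced against the unit with more than 50 N (contact force between battery and power_unit above 50 N).
It fails at once if a thing lying around (handpiece, ring clamp or wax disc) is shifted by more than 30 mm (distance of any of motor_handpiece, ring_clamp, wax_disc from where it was at the start of the episode above 0.03 m).
It also fails if it takes over 67 s, if anything falls off the work surface, if the arm or the gripper's body presses on something with over 40 N, if the wrist force passes 120 N, or if a joint passes its speed limit or range.

## Working session

There is one attempt and no reset: what is moved stays moved. The work goes in short steps, Python scripts to look and compute and a tool call to move; the robot and the scene stay as the last step left them, time stands still between calls to the robot, and variables do not carry over. Pictures are saved under pics/ and viewed, at most 10 in all, crops included, and the job is handed in when it is done.

Besides the shell and the picture viewer there is one more tool, called after "Call:" as name(argument=value, ...), one argument or row to a line, values as JSON. move_arm: Moves the arm, as the interface text tells. Its arguments: {"type":"object","properties":{"plan":{"type":"array","items":{"type":"object","properties":{"delta_pos":{"type":"array","items":{"type":"number"}},"turn":{"type":"array","items":{"type":"number"}},"fingers":{"type":"number"}}}},"force":{"type":"number"}},"required":["plan"]}

```bash
mkdir -p pics; cat > h.py <<'E'
import numpy as np, cv2, pickle
from workcell import *
from scipy.spatial.transform import Rotation as Ro
def cloud(c, T=None):
    v,u=np.mgrid[0:400,0:640]
    K=np.array([[c['fx'],0,c['cx']],[0,c['fy'],c['cy']],[0,0,1.]])
    p=np.stack([u,v],-1).reshape(-1,1,2).astype(float)
    n=cv2.undistortPoints(p,K,np.array([c['k1'],0,0,0,0.])).reshape(400,640,2)
    z=c['range_z'][...,None]
    P=np.concatenate([n*z,z],-1)
    if T is None: X=(P-c['t'])@c['R']
    else: X=P@T[:3,:3].T+T[:3,3]
    X[c['range_z']==0]=np.nan
    return X
def tool(o):
    T=np.eye(4);T[:3,:3]=Ro.from_quat(o['ee_rot']).as_matrix();T[:3,3]=o['position'];return T
def wrist():
    o=get_obs();c=camera('wrist');return c,cloud(c,tool(o)@c['tool_from_camera'])
E
python3 - <<'E'
from h import *
o=get_obs();print(o,tip_reach)
for n in['top','scene']:
    c=camera(n);X=cloud(c);cv2.imwrite(f'pics/{n}.png',c['color'][...,::-1]);pickle.dump((c,X),open(n+'.pkl','wb'))
    print(n,c['fx'],-c['R'].T@c['t'])
E
```

```text
{'clock': 0.0, 'joint_pos': array([-1.27457922,  0.33287837, -0.06467015,  1.46096113,  0.02158328,
        1.3498869 , -0.08851924]), 'joint_velocities': array([ 0.00035943, -0.00052455, -0.00106114, -0.0002582 , -0.00035855,
       -0.00021767,  0.00089924]), 'tau': array([-7.85603752e-04, -6.25442362e+01,  4.88328526e-02, -3.91614461e+01,
        1.62256428e-02,  9.53648589e-03, -7.26039644e-06]), 'position': array([0.19580429, 0.59315257, 0.24150232]), 'ee_rot': array([ 1.58748919e-01,  9.87318724e-01, -7.14625326e-04, -8.42864765e-05]), 'ft_force': array([-0.19842021, -0.33753491, -0.28758207]), 'torque': array([ 0.01053935, -0.02249128, -0.02614649]), 'grasp_force': 0.0, 'grip_width': 1.0001369970161424} 0.011
top 404.85421835758723 [0.45827093 0.08036373 0.91776754]
scene 398.2704548392012 [ 0.19377686 -0.52452651  0.58217448]
```

View pics/top.png

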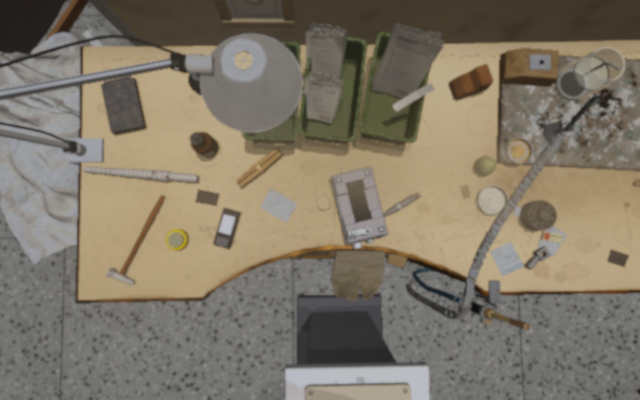

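View pics/scene.png

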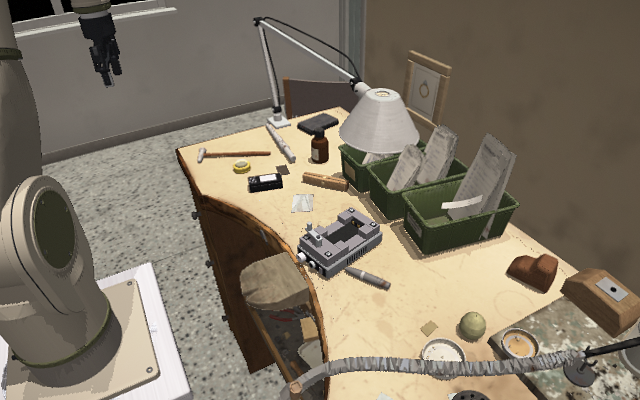

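The top view shows the power unit at about (358,205), the candidate battery at (228,228), the handpiece at (402,205), the ring clamp at (260,168) and the wax disc at (323,203). In the scene view the battery is at (265,182) and the unit at (340,243).

```bash
python3 - <<'E'
from h import *
for n,pts in [('top',[(228,228),(228,215),(228,240),(358,205),(350,175),(370,235),(402,205),(260,168),(323,203),(123,105),(94,315)]),('scene',[(265,182),(340,243),(310,228)])]:
    c,X=pickle.load(open(n+'.pkl','rb'))
    print(n,c['R'].round(2).tolist())
    for u,v in pts: print((u,v),X[v,u].round(3))
c,X=pickle.load(open('top.pkl','rb'))
# battery blob
def blob(u0,u1,v0,v1,zl,zh):
    m=np.zeros((400,640),bool);m[v0:v1,u0:u1]=1
    m&=(X[...,2]>zl)&(X[...,2]<zh)
    P=X[m];r=cv2.minAreaRect((P[:,:2]*1000).astype(np.float32));print(m.sum(),r,np.median(P[:,2]),cv2.boxPoints(r).round(0).tolist())
blob(205,250,200,255,.015,.04)
blob(320,400,160,255,.02,.034)
blob(320,400,160,255,.04,.056)
blob(320,400,160,255,.058,.09)
img=cv2.hconcat([cv2.resize(c['color'][200:256,205:255],None,fx=8,fy=8,interpolation=2),cv2.resize(c['color'][160:256,325:385],None,fx=6,fy=6,interpolation=2)[:448]])
cv2.imwrite('pics/crop.png',img[...,::-1]);print(img.shape)
E
```

```text
top [[-0.02, -1.0, 0.01], [-1.0, 0.02, -0.06], [0.06, -0.02, -1.0]]
(228, 228) [0.459 0.278 0.025]
(228, 215) [0.488 0.278 0.024]
(228, 240) [0.433 0.278 0.024]
(358, 205) [ 0.505 -0.007  0.035]
(350, 175) [0.569 0.01  0.048]
(370, 235) [ 0.439 -0.03   0.05 ]
(402, 205) [ 0.504 -0.107  0.017]
(260, 168) [0.591 0.207 0.024]
(323, 203) [0.512 0.069 0.012]
(123, 105) [0.737 0.512 0.017]
(94, 315) [ 0.092  1.063 -0.903]
scene [[0.87, -0.5, -0.02], [-0.31, -0.51, -0.8], [0.39, 0.7, -0.6]]
(265, 182) [0.457 0.266 0.027]
(340, 243) [ 0.49  -0.039  0.051]
(310, 228) [0.447 0.003 0.077]
700 ((460.3436584472656, 283.4417724609375), (39.138431549072266, 84.28194427490234), 74.03215026855469) 0.02528475092572236 [[414.0, 276.0], [495.0, 253.0], [506.0, 291.0], [425.0, 314.0]]
572 ((499.33575439453125, -11.934364318847656), (168.6259307861328, 94.6548080444336), 12.42585277557373) 0.029347635414274223 [[407.0, 16.0], [427.0, -76.0], [592.0, -40.0], [571.0, 52.0]]
1388 ((505.6002197265625, -9.515819549560547), (145.84906005859375, 84.08271789550781), 12.21290397644043) 0.04956834235296102 [[425.0, 16.0], [443.0, -66.0], [586.0, -35.0], [568.0, 47.0]]
128 ((447.3076477050781, -5.968812942504883), (11.890649795532227, 45.63398742675781), 6.061737060546875) 0.06930216721349669 [[439.0, 16.0], [444.0, -29.0], [456.0, -28.0], [451.0, 17.0]]
(448, 760, 3)
```

View pics/crop.png

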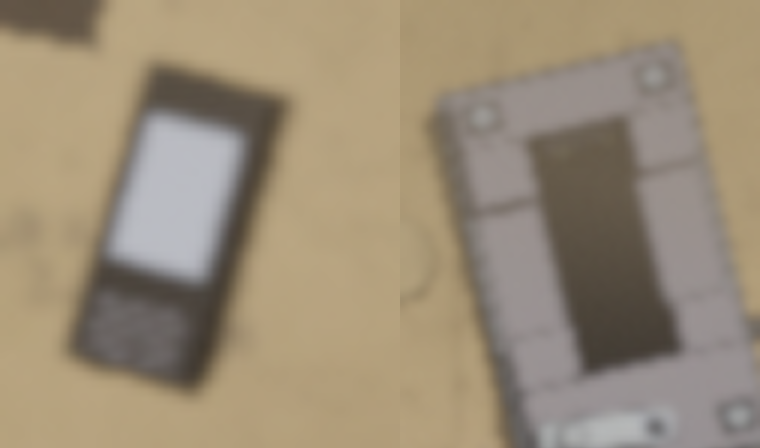

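The crop shows the battery's ribbed heel at the lower (near-robot) end, so its +x yaw is about -16°. The unit's yaw is about +12.4°, with the contacts at the far end and the catch bar open to +y.

```bash
cat >> h.py <<'E'
def goal(pos,yaw,tilt=0):
    """yaw = heading of battery/bay x axis (deg), tilt nose-down (rad); tool x = -battery x"""
    B=Ro.from_euler('z',yaw,degrees=True)*Ro.from_euler('y',tilt)
    T=np.eye(4);T[:3,:3]=B.as_matrix()@np.diag([-1,1,-1]);T[:3,3]=pos;return T
def show(G,start=None):
    D=np.linalg.inv(tool(get_obs()) if start is None else start)@G
    print('delta',D[:3,3].round(4),'turn',Ro.from_matrix(D[:3,:3]).as_rotvec().round(4))
E
python3 - <<'E'
from h import *
show(goal([.46,.283,.22],-16))
E
```

```text
delta [-0.3481 -0.2118  0.0219] turn [-0.0013  0.     -0.0395]
```

Units first: shifts go in shares of 60 cm and turns go in shares of pi rad. So -0.348 m / 0.6 = -0.58, -0.3 m / 0.6 = -0.5, -0.04 rad / 3.1416 = -0.0127.

Call:
move_arm(
  plan=[
    {"delta_pos": [-0.0833, -0.05, 0], "turn": [0, 0, -0.0064], "fingers": 0},
    {"delta_pos": [-0.1667, -0.1, 0], "turn": [0, 0, -0.0127], "fingers": 0},
    {"delta_pos": [-0.25, -0.15, 0], "turn": [0, 0, -0.0127], "fingers": 0},
    {"delta_pos": [-0.3333, -0.2, 0], "turn": [0, 0, -0.0127], "fingers": 0},
    {"delta_pos": [-0.4167, -0.25, 0.0167], "turn": [0, 0, -0.0127], "fingers": 0},
    {"delta_pos": [-0.5, -0.3, 0.0333], "turn": [0, 0, -0.0127], "fingers": 0},
    {"delta_pos": [-0.58, -0.3533, 0.0367], "turn": [0, 0, -0.0127], "fingers": 0},
    {"delta_pos": [-0.58, -0.3533, 0.0367], "turn": [0, 0, -0.0127], "fingers": 0},
    {"delta_pos": [-0.58, -0.3533, 0.0367], "turn": [0, 0, -0.0127], "fingers": 0},
  ],
)

```text
clock: 1.23
position: [0.4595, 0.2835, 0.2201]
ee_rot: [0.139, 0.99, 0.0, -0.0]
ft_force: [0.1, 0.7, 0.3]
grip_width: 0.997
grasp_force: 0.0
```

```bash
cat >> h.py <<'E'
def rect(X,cen,rad,zl,zh):
    m=(np.hypot(X[...,0]-cen[0],X[...,1]-cen[1])<rad)&(X[...,2]>zl)&(X[...,2]<zh)
    P=X[m];r=cv2.minAreaRect((P[:,:2]*1000).astype(np.float32))
    print(m.sum(),np.round(r[0],1),np.round(r[1],1),round(r[2],2),'z',np.median(P[:,2]).round(4),cv2.boxPoints(r).round(1).tolist());return m,r
E
python3 - <<'E'
from h import *
c,X=wrist();pickle.dump((c,X,get_obs()),open('w1.pkl','wb'))
cv2.imwrite('pics/w1.png',c['color'][...,::-1]);print(c['tool_from_camera'].round(3))
rect(X,(.46,.283),.07,.018,.04)
o=get_obs();print(o['position'],o['ft_force'])
E
```

```text
[[-0.    -0.963 -0.268  0.067]
 [ 1.     0.    -0.     0.   ]
 [ 0.    -0.268  0.963 -0.132]
 [ 0.     0.     0.     1.   ]]
2590 [461.7 283.8] [35.9 83.4] 73.25 z 0.0264 [[416.6000061035156, 278.70001220703125], [496.3999938964844, 254.60000610351562], [506.79998779296875, 289.0], [426.8999938964844, 313.1000061035156]]
[0.45914886 0.28414871 0.22015001] [-0.27727042 -0.03189824  0.23165001]
```

View pics/w1.png

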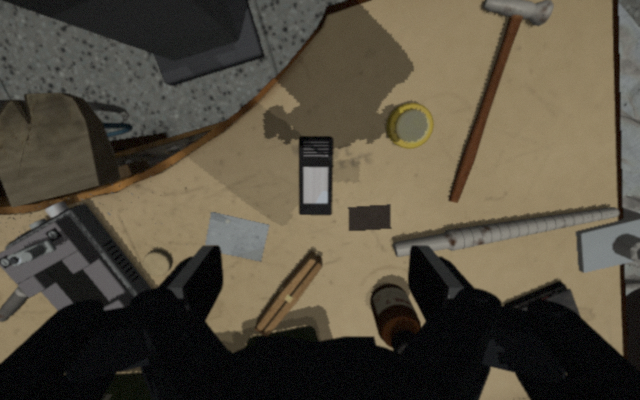

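Wrist view shows the battery at about (316,175), ribbed heel at the top (row 145), and nothing tall next to it. Now I'll grasp it.

```bash
python3 - <<'E'
from h import *
c,X=pickle.load(open('top.pkl','rb'))
# unit frame heights (rough): print height profile across scoop & bay
u=np.array([np.cos(np.radians(12.3)),np.sin(np.radians(12.3))]);v=np.array([-u[1],u[0]])
O=np.array([.5032,-.0111])
d=X[...,:2]-O;a=d@u;b=d@v
for xx in(-60,-30,2,38,44,55):
    print(xx,[(yy,round(float(np.nanmedian(X[...,2][(abs(a*1000-xx)<4)&(abs(b*1000-yy)<2.5)])*1000),0)) for yy in range(-50,55,5)])
show(goal([.4617,.2838,.017],-16.75))
E
```

```text
-60 [(-50, 1.0), (-45, 30.0), (-40, 49.0), (-35, 50.0), (-30, 51.0), (-25, 50.0), (-20, 50.0), (-15, 49.0), (-10, 50.0), (-5, 67.0), (0, 68.0), (5, 68.0), (10, 68.0), (15, 67.0), (20, 51.0), (25, 50.0), (30, 53.0), (35, 52.0), (40, 49.0), (45, 28.0), (50, -1.0)]
-30 [(-50, 11.0), (-45, 30.0), (-40, 49.0), (-35, 49.0), (-30, 50.0), (-25, 49.0), (-20, 49.0), (-15, 36.0), (-10, 36.0), (-5, 36.0), (0, 36.0), (5, 37.0), (10, 35.0), (15, 37.0), (20, 50.0), (25, 50.0), (30, 49.0), (35, 49.0), (40, 49.0), (45, 29.0), (50, -1.0)]
2 [(-50, 2.0), (-45, 29.0), (-40, 35.0), (-35, 35.0), (-30, 36.0), (-25, 36.0), (-20, 36.0), (-15, 36.0), (-10, 35.0), (-5, 36.0), (0, 37.0), (5, 36.0), (10, 37.0), (15, 35.0), (20, 35.0), (25, 35.0), (30, 35.0), (35, 37.0), (40, 36.0), (45, 28.0), (50, -1.0)]
38 [(-50, -1.0), (-45, 29.0), (-40, 49.0), (-35, 49.0), (-30, 51.0), (-25, 51.0), (-20, 49.0), (-15, 36.0), (-10, 36.0), (-5, 37.0), (0, 36.0), (5, 36.0), (10, 35.0), (15, 35.0), (20, 49.0), (25, 50.0), (30, 49.0), (35, 50.0), (40, 50.0), (45, 29.0), (50, -1.0)]
44 [(-50, 1.0), (-45, 27.0), (-40, 49.0), (-35, 50.0), (-30, 50.0), (-25, 51.0), (-20, 48.0), (-15, 36.0), (-10, 36.0), (-5, 38.0), (0, 37.0), (5, 35.0), (10, 37.0), (15, 36.0), (20, 48.0), (25, 50.0), (30, 49.0), (35, 49.0), (40, 50.0), (45, 28.0), (50, -1.0)]
55 [(-50, -2.0), (-45, 30.0), (-40, 49.0), (-35, 49.0), (-30, 49.0), (-25, 50.0), (-20, 50.0), (-15, 45.0), (-10, 48.0), (-5, 46.0), (0, 48.0), (5, 48.0), (10, 46.0), (15, 46.0), (20, 48.0), (25, 50.0), (30, 50.0), (35, 50.0), (40, 49.0), (45, 29.0), (50, -1.0)]
delta [-0.0027  0.0003  0.2031] turn [ 0.0001 -0.0006  0.015 ]
```

To row units: 0.203 m / 0.6 = 0.3383, -0.0027 m / 0.6 = -0.0045, 0.015 rad / 3.1416 = 0.0048.

Call:
move_arm(
  plan=[
    {"delta_pos": [-0.0045, 0, 0.1], "turn": [0, 0, 0.0048], "fingers": 0},
    {"delta_pos": [-0.0045, 0, 0.2], "turn": [0, 0, 0.0048], "fingers": 0},
    {"delta_pos": [-0.0045, 0, 0.2833], "turn": [0, 0, 0.0048], "fingers": 0},
    {"delta_pos": [-0.0045, 0, 0.3383], "turn": [0, 0, 0.0048], "fingers": 0},
    {"delta_pos": [-0.0045, 0, 0.3383], "turn": [0, 0, 0.0048], "fingers": 0.3},
    {"delta_pos": [-0.0045, 0, 0.3383], "turn": [0, 0, 0.0048], "fingers": 0.6},
    {"delta_pos": [-0.0045, 0, 0.3383], "turn": [0, 0, 0.0048], "fingers": 0.9},
    {"delta_pos": [-0.0045, 0, 0.3383], "turn": [0, 0, 0.0048], "fingers": 1},
    {"delta_pos": [-0.0045, 0, 0.3383], "turn": [0, 0, 0.0048], "fingers": 1},
    {"delta_pos": [-0.0045, 0, 0.3383], "turn": [0, 0, 0.0048], "fingers": 1},
    {"delta_pos": [-0.0045, 0, 0.3383], "turn": [0, 0, 0.0048], "fingers": 1},
  ],
  force=50,
)

```text
clock: 2.65
position: [0.4635, 0.2836, 0.0194]
ee_rot: [0.146, 0.989, 0.001, 0.001]
ft_force: [-1.1, 0.2, 6.1]
grip_width: 0.41
grasp_force: 51.3
```

```bash
python3 - <<'E'
from h import *
show(goal([.505,-.01,.22],12.3))
E
```

```text
delta [-0.125  -0.2684 -0.2013] turn [ 0.0027  0.0025 -0.5082]
```

To row units: -0.268 m / 0.6 = -0.4467, -0.125 m / 0.6 = -0.2083, -0.508 rad / 3.1416 = -0.1617.

Call:
move_arm(
  plan=[
    {"delta_pos": [0, 0, -0.05], "fingers": 1},
    {"delta_pos": [0, 0, -0.1333], "fingers": 1},
    {"delta_pos": [0, 0, -0.2167], "fingers": 1},
    {"delta_pos": [-0.0333, -0.075, -0.2833], "turn": [0, 0, -0.0255], "fingers": 1},
    {"delta_pos": [-0.07, -0.15, -0.3333], "turn": [0, 0, -0.0509], "fingers": 1},
    {"delta_pos": [-0.1083, -0.2333, -0.3333], "turn": [0, 0, -0.0828], "fingers": 1},
    {"delta_pos": [-0.1467, -0.3167, -0.3333], "turn": [0, 0, -0.1146], "fingers": 1},
    {"delta_pos": [-0.1833, -0.3917, -0.3333], "turn": [0, 0, -0.1464], "fingers": 1},
    {"delta_pos": [-0.2083, -0.4467, -0.3333], "turn": [0, 0, -0.1617], "fingers": 1},
    {"delta_pos": [-0.2083, -0.4467, -0.3333], "turn": [0, 0, -0.1617], "fingers": 1},
    {"delta_pos": [-0.2083, -0.4467, -0.3333], "turn": [0, 0, -0.1617], "fingers": 1},
  ],
)

```text
validation failed for argument at $.pl...
```

```bash
python3 - <<'E'
from h import *
c,X=wrist();pickle.dump((c,X,get_obs()),open('w2.pkl','wb'))
cv2.imwrite('pics/w2.png',c['color'][...,::-1])
o=get_obs();print(o['position'],o['ft_force'],o['grip_width'])
rect(X,(.505,-.01),.12,.04,.056)
rect(X,(.505,-.01),.12,.06,.09)
E
```

```text
[0.46348775 0.28363051 0.01935739] [-1.43823023  0.31990653  6.76331503] 0.4135827880792481
0 [0. 0.] [0. 0.] 0.0 z nan [[0.0, 0.0], [0.0, 0.0], [0.0, 0.0], [0.0, 0.0]]
0 [0. 0.] [0. 0.] 0.0 z nan [[0.0, 0.0], [0.0, 0.0], [0.0, 0.0], [0.0, 0.0]]
  return _methods._mean(a, axis=axis, dtype=dtype,
  ret = ret.dtype.type(ret / rcount)
```

View pics/w2.png

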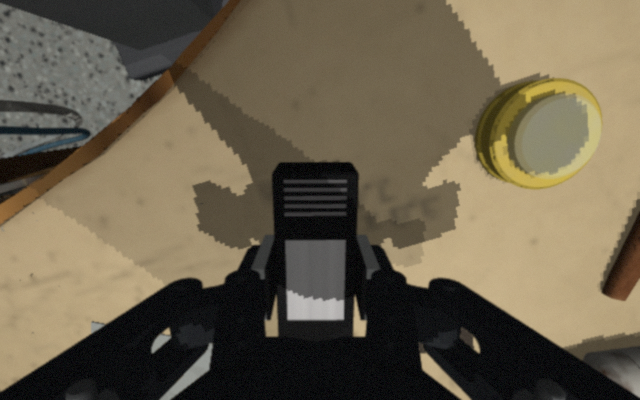

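The move was refused because the turn field is required in every row. The picture shows the battery centred between the pads, heel edge at row 163. I'll resend with full rows.

To row units: -0.268 m / 0.6 = -0.4467, -0.235 m / 0.6 = -0.3917, -0.508 rad / 3.1416 = -0.1617.

Call:
move_arm(
  plan=[
    {"delta_pos": [0, 0, -0.05], "turn": [0, 0, 0], "fingers": 1},
    {"delta_pos": [0, 0, -0.1333], "turn": [0, 0, 0], "fingers": 1},
    {"delta_pos": [0, 0, -0.2167], "turn": [0, 0, 0], "fingers": 1},
    {"delta_pos": [-0.0333, -0.075, -0.2833], "turn": [0, 0, -0.0255], "fingers": 1},
    {"delta_pos": [-0.07, -0.15, -0.3333], "turn": [0, 0, -0.0509], "fingers": 1},
    {"delta_pos": [-0.1083, -0.2333, -0.3333], "turn": [0, 0, -0.0828], "fingers": 1},
    {"delta_pos": [-0.1467, -0.3167, -0.3333], "turn": [0, 0, -0.1146], "fingers": 1},
    {"delta_pos": [-0.1833, -0.3917, -0.3333], "turn": [0, 0, -0.1464], "fingers": 1},
    {"delta_pos": [-0.2083, -0.4467, -0.3333], "turn": [0, 0, -0.1617], "fingers": 1},
    {"delta_pos": [-0.2083, -0.4467, -0.3333], "turn": [0, 0, -0.1617], "fingers": 1},
    {"delta_pos": [-0.2083, -0.4467, -0.3333], "turn": [0, 0, -0.1617], "fingers": 1},
  ],
)

```text
clock: 4.08
position: [0.5044, -0.0095, 0.2177]
ee_rot: [-0.107, 0.994, 0.0, 0.0]
ft_force: [0.1, -0.8, -2.1]
grip_width: 0.408
grasp_force: 50.8
```

```bash
python3 - <<'E'
from h import *
c,X=wrist();o=get_obs();pickle.dump((c,X,o),open('w3.pkl','wb'))
cv2.imwrite('pics/w3.png',c['color'][...,::-1])
print(o['position'],o['ft_force'],o['grip_width'])
rect(X,(.505,-.01),.12,.044,.056)
rect(X,(.505,-.01),.12,.06,.09)
# held battery in tool frame (depth cut)
Y=(X-o['position'])@tool(o)[:3,:3]
m=(abs(Y[...,1])<.03)&(Y[...,0]<.06)&(Y[...,0]>-.06)&(abs(Y[...,2])<.03)
for lo in np.arange(-.02,.02,.005): print(round(lo,3),(m&(Y[...,2]>lo)&(Y[...,2]<lo+.005)).sum())
w=m&(abs(Y[...,1])<.016)
print('heel x',np.nanpercentile(Y[w][:,0],[50,95,99,100]))
for x0 in np.arange(.01,.046,.005):
    q=w&(abs(Y[...,0]-x0)<.0025);print(round(x0,3),np.nanmedian(Y[q][:,2]).round(4),end=' ')
E
```

```text
[ 0.50444284 -0.00905124  0.21758446] [-0.10929029 -0.58131998 -2.50077284] 0.4075425315958729
3588 [463.6 -18.7] [55.4 84. ] 12.3 z 0.0503 [[427.6000061035156, 16.5], [445.5, -65.5999984741211], [499.6000061035156, -53.79999923706055], [481.70001220703125, 28.299999237060547]]
738 [448.9  -5.1] [12.2 46.7] 6.06 z 0.0695 [[440.3999938964844, 17.5], [445.29998779296875, -29.0], [457.3999938964844, -27.700000762939453], [452.5, 18.700000762939453]]
-0.02 493
-0.015 435
-0.01 13734
-0.005 389
0.0 304
0.005 141
0.01 140
0.015 71
heel x [0.01001528 0.04303858 0.0432939  0.0434776 ]
0.01 -0.0072 0.015 -0.0071 0.02 -0.0071 0.025 -0.0073 0.03 -0.0074 0.035 -0.0073 0.04 -0.0073 0.045 0.002
```

View pics/w3.png

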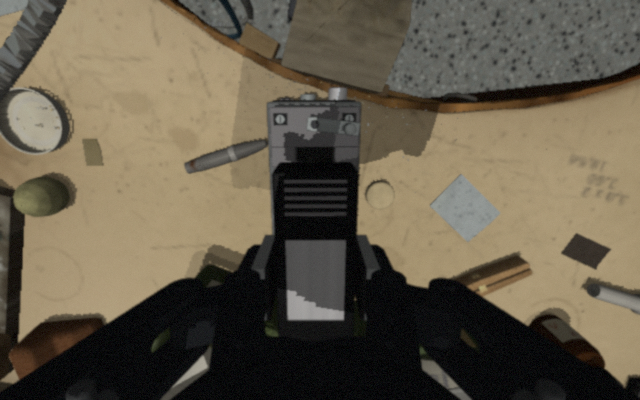

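The held battery is level and centred, with its heel at row 163 hiding most of the bay. I'll move 80 mm forward to see the whole cradle.

Call:
move_arm(
  plan=[
    {"delta_pos": [-0.0667, 0, 0], "turn": [0, 0, 0], "fingers": 1},
    {"delta_pos": [-0.1333, 0, 0], "turn": [0, 0, 0], "fingers": 1},
    {"delta_pos": [-0.1333, 0, 0], "turn": [0, 0, 0], "fingers": 1},
    {"delta_pos": [-0.1333, 0, 0], "turn": [0, 0, 0], "fingers": 1},
  ],
)

```text
clock: 4.62
position: [0.5822, 0.0075, 0.217]
ee_rot: [-0.107, 0.994, 0.0, -0.0]
ft_force: [-0.9, 0.0, -1.6]
grip_width: 0.413
grasp_force: 50.7
```

```bash
python3 - <<'E'
from h import *
c,X=wrist();o=get_obs();pickle.dump((c,X,o),open('w4.pkl','wb'))
print(o['position'],Ro.from_quat(o['ee_rot']).as_matrix().round(4).tolist())
rect(X,(.505,-.01),.12,.044,.056)
Y=(X-o['position'])@tool(o)[:3,:3]
b=(abs(Y[...,2]+.0073)<.003)&(abs(Y[...,0]-.03)<.012)&(abs(Y[...,1])<.025)
print('bat y',Y[b][:,1].min(),Y[b][:,1].max())
# bay in a frame at approx yaw 12.3 about O
th=np.radians(12.3);u=np.array([np.cos(th),np.sin(th)]);v=np.array([-u[1],u[0]])
d=(X[...,:2]-[.5032,-.0111])*1000;a=d@u;bb=d@v;Z=X[...,2]
rim=(Z>.044)&(Z<.056);fl=(Z>.03)&(Z<.042)
for x0 in(-36,-30,-26,31,35,39,44):
    s=abs(a-x0)<1.5
    L=bb[s&rim&(bb>0)];R=bb[s&rim&(bb<0)];F=bb[s&fl&(abs(bb)<25)]
    print(x0,'rim',R.min().round(1),R.max().round(1),L.min().round(1),L.max().round(1),'fl',F.min().round(1),F.max().round(1))
for y0 in(-12,-6,0,6,12):
    s=abs(bb-y0)<1.5
    H=Z[s]; q=a[s]
    print(y0,'rear rim max',q[(H>.044)&(H<.056)&(q<0)].max().round(1),'floor',q[(H>.03)&(H<.04)].min().round(1),q[(H>.03)&(H<.04)].max().round(1),'carrier',[q[(H>.042)&(H<.0475)&(q>20)].min().round(1) if ((H>.042)&(H<.0475)&(q>20)).any() else None],'far',q[(H>.048)&(q>20)].min().round(1))
rr=cv2.resize(c['color'][40:220,240:400],None,fx=3.2,fy=3.2,interpolation=2);cv2.imwrite('pics/w4.png',rr[...,::-1])
E
```

```text
[0.58206717 0.00709837 0.21726998] [[-0.977, -0.2131, -0.0005], [-0.2131, 0.977, 0.0002], [0.0005, 0.0003, -1.0]]
6687 [504.3  -9.7] [140.8  84.4] 12.9 z 0.0503 [[426.20001220703125, 15.699999809265137], [445.1000061035156, -66.5999984741211], [582.2999877929688, -35.20000076293945], [563.5, 47.099998474121094]]
bat y -0.017532975853511504 0.018612715857567505Traceback (most recent call last):
  File "<stdin>", line 15, in <module>
    return umr_minimum(a, axis, None, out, keepdims, initial, where)
ValueError: zero-size array to reduction operation minimum which has no identity
```

```bash
python3 - <<'E'
from h import *
c,X,o=pickle.load(open('w4.pkl','rb'))
for yaw in(12.3,12.6):
  th=np.radians(yaw);u=np.array([np.cos(th),np.sin(th)]);v=np.array([-u[1],u[0]])
  d=(X[...,:2]-[.5032,-.0111])*1000;a=d@u;bb=d@v;Z=X[...,2]
  rim=(Z>.046)&(Z<.056);lo=(Z>.03)&(Z<.046)
  f=lambda A,g:g(A).round(1) if A.size else None
  print('yaw',yaw)
  for x0 in range(-60,62,6):
    s=abs(a-x0)<2
    print(x0,'rim',f(bb[s&rim&(bb<0)],np.min),f(bb[s&rim&(bb<0)],np.max),f(bb[s&rim&(bb>0)],np.min),f(bb[s&rim&(bb>0)],np.max))
  for y0 in(-12,-6,0,6,12):
    s=abs(bb-y0)<1.5;q=a[s];H=Z[s]
    print(y0,'rear',f(q[(H>.046)&(H<.056)&(q<0)],np.max),'far',f(q[(H>.047)&(H<.056)&(q>20)],np.min),'carrier',f(q[(H>.042)&(H<.0475)&(q>20)],np.min))
rr=cv2.resize(c['color'][40:220,240:400],None,fx=3.2,fy=3.2,interpolation=2);cv2.imwrite('pics/w4.png',rr[...,::-1])
E
```

```text
yaw 12.3
-60 rim -41.1 -6.5 26.1 42.6
-54 rim -41.2 -7.4 None None
-48 rim -41.4 -0.5 0.4 42.2
-42 rim -40.8 -0.5 0.4 42.5
-36 rim -40.2 -0.5 0.4 42.6
-30 rim -40.4 -0.5 0.4 43.0
-24 rim -40.8 -17.5 19.9 42.3
-18 rim -40.0 -17.5 20.0 42.6
-12 rim -40.3 -17.7 20.2 42.7
-6 rim None None None None
0 rim None None None None
6 rim None None None None
12 rim None None None None
18 rim None None None None
24 rim None None None None
30 rim None None None None
36 rim -40.2 -17.6 20.2 43.0
42 rim -40.5 -17.6 20.2 43.1
48 rim -39.9 -0.6 0.3 43.4
54 rim -40.0 -0.6 0.3 42.6
60 rim -40.3 -0.6 0.3 42.7
-12 rear -31.2 far 55.9 carrier 49.4
-6 rear -31.1 far 53.0 carrier 48.4
0 rear -31.3 far 50.2 carrier 48.7
6 rear -31.3 far 50.1 carrier 48.5
12 rear -31.2 far 49.2 carrier 48.4
yaw 12.6
-60 rim -40.8 -6.1 26.4 42.9
-54 rim -41.0 -7.1 None None
-48 rim -41.1 -0.2 0.6 42.4
-42 rim -40.6 -0.3 0.6 42.7
-36 rim -40.1 -0.3 0.6 42.8
-30 rim -40.3 -0.3 0.5 43.1
-24 rim -40.6 -17.4 20.0 42.5
-18 rim -39.9 -17.5 20.1 42.7
-12 rim -40.2 -17.6 20.3 42.7
-6 rim None None None None
0 rim None None None None
6 rim None None None None
12 rim None None None None
18 rim None None None None
24 rim None None None None
30 rim None None None None
36 rim -40.4 -17.8 20.0 42.8
42 rim -40.7 -17.8 20.0 42.9
48 rim -40.1 -0.9 0.1 43.1
54 rim -40.3 -0.9 0.0 42.3
60 rim -40.6 -0.9 0.0 42.4
-12 rear -31.3 far 52.0 carrier 49.3
-6 rear -31.2 far 53.0 carrier 48.3
0 rear -31.3 far 50.2 carrier 48.7
6 rear -31.3 far 50.2 carrier 48.5
12 rear -31.2 far 49.3 carrier 48.5
```

View pics/w4.png

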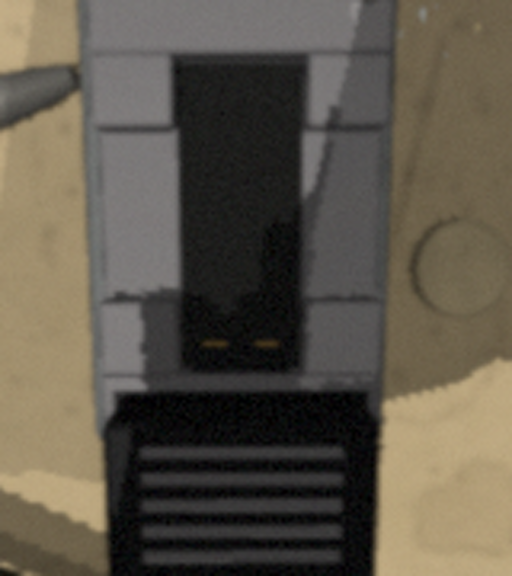

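The crop shows the bay well: rear wall at crop row 60, side walls at columns about 178–305, contacts at row 343. The cradle frame is measured in the same camera coordinates as the held battery.

```bash
cat >> h.py <<'E'
O=np.array([.5032,-.0111]);YAW=12.45;REAR=-31.2;YC=.7;FLOOR=36.;CAR=REAR+80.5
TX,TZ=1.3,19.
U=np.array([np.cos(np.radians(12.4)),np.sin(np.radians(12.4))]);V=np.array([-U[1],U[0]])
def bay(nx,nz,th,dy=0):
    """tool pose with battery nose at along-bay nx (mm, carrier face out at CAR), nz above floor, tilt th"""
    c,s=np.cos(th),np.sin(th);x,z=42-TX,-TZ
    a=nx-(x*c+z*s);h=FLOOR+nz-(-x*s+z*c)
    return goal([*(O+(a*U+(YC+dy)*V)/1000),h/1000],YAW,th)
def where():
    o=get_obs();T=tool(o);B=T[:3,:3]@np.diag([-1,1,-1])
    th=-np.arcsin(B[2,0]);nose=T[:3,3]+B@[(42-TX)/1000,0,-TZ/1000];heel=T[:3,3]+B@[(-42-TX)/1000,0,-TZ/1000]
    f=o['ft_force']
    for n,p in(('nose',nose),('heel',heel)):
        d=(p[:2]-O)*1000;print(n,'a',(d@U).round(1),'b',(d@V-YC).round(2),'h',(p[2]*1000-FLOOR).round(1))
    print('t',o['clock'],'tilt',th.round(4),'yaw',np.degrees(np.arctan2(B[1,0],B[0,0])).round(2),'F along',(f[:2]@U).round(1),'lat',(f[:2]@V).round(1),'up',f[2].round(1),'CAR',CAR,'tq',o['torque'].round(2),'gw',round(o['grip_width'],3))
E
python3 - <<'E'
from h import *
where();show(bay(CAR-3.5,40,.22))
E
```

```text
nose a 121.6 b 0.08 h 162.3
heel a 37.6 b 0.22 h 162.3
t 4.675 tilt 0.0005 yaw 12.3 F along 0.6 lat 0.1 up -2.4 CAR 49.3 tq [-0.03 -0.02  0.07] gw 0.408
delta [ 0.0707 -0.0003  0.1139] turn [ 0.0006  0.2195 -0.0025]
```

To row units: 0.114 m / 0.6 = 0.19, 0.08 m / 0.6 = 0.1333, 0.22 rad / 3.1416 = 0.07.

Call:
move_arm(
  plan=[
    {"delta_pos": [0.0583, 0, 0.0167], "turn": [0, 0.035, -0.0006], "fingers": 1},
    {"delta_pos": [0.1183, 0, 0.0667], "turn": [0, 0.07, -0.0006], "fingers": 1},
    {"delta_pos": [0.1183, 0, 0.1333], "turn": [0, 0.07, -0.0006], "fingers": 1},
    {"delta_pos": [0.1183, 0, 0.19], "turn": [0, 0.07, -0.0006], "fingers": 1},
    {"delta_pos": [0.1183, 0, 0.19], "turn": [0, 0.07, -0.0006], "fingers": 1},
    {"delta_pos": [0.1183, 0, 0.19], "turn": [0, 0.07, -0.0006], "fingers": 1},
  ],
  force=70,
)

```text
clock: 5.42
position: [0.5139, -0.0083, 0.105]
ee_rot: [-0.107, 0.988, -0.012, -0.108]
ft_force: [0.9, 1.0, -1.8]
grip_width: 0.4
grasp_force: 76.0
```

```bash
python3 - <<'E'
from h import *
where();show(bay(CAR-3.5,18,.22));show(bay(CAR-3.5,3,.22))
E
```

```text
nose a 46.7 b -0.31 h 41.6
heel a -35.3 b -0.29 h 59.8
t 5.425 tilt 0.218 yaw 12.38 F along 1.1 lat 0.8 up -1.8 CAR 49.3 tq [ 0.02 -0.38 -0.03] gw 0.4
delta [-0.0043  0.0003  0.0232] turn [ 0.0006  0.002  -0.0011]
delta [-0.0075  0.0003  0.0378] turn [ 0.0006  0.002  -0.0011]
```

To row units: 0.032 m / 0.6 = 0.0533, -0.0043 m / 0.6 = -0.0072, 0.002 rad / 3.1416 = 0.0006.

Call:
move_arm(
  plan=[
    {"delta_pos": [-0.0072, 0.0005, 0.0383], "turn": [0, 0.0006, -0.0003], "fingers": 1},
    {"delta_pos": [-0.0072, 0.0005, 0.0383], "turn": [0, 0.0006, -0.0003], "fingers": 1},
    {"delta_pos": [-0.0072, 0.0005, 0.0383], "turn": [0, 0.0006, -0.0003], "fingers": 1},
    {"delta_pos": [-0.0088, 0.0005, 0.0467], "turn": [0, 0.0006, -0.0003], "fingers": 1},
    {"delta_pos": [-0.0102, 0.0005, 0.0533], "turn": [0, 0.0006, -0.0003], "fingers": 1},
    {"delta_pos": [-0.0102, 0.0005, 0.0533], "turn": [0, 0.0006, -0.0003], "fingers": 1},
  ],
)

```text
clock: 6.18
position: [0.5121, -0.0083, 0.0705]
ee_rot: [-0.108, 0.988, -0.012, -0.11]
ft_force: [0.2, 0.7, -2.2]
grip_width: 0.4
grasp_force: 76.1
```

```bash
python3 - <<'E'
from h import *
where();show(bay(CAR-3.5,3,.22))
E
```

```text
nose a 44.8 b 0.15 h 7.0
heel a -37.2 b 0.08 h 25.5
t 6.175 tilt 0.2225 yaw 12.45 F along 0.4 lat 0.6 up -2.2 CAR 49.3 tq [ 0.06 -0.32  0.05] gw 0.4
delta [-0.0018 -0.0001  0.0037] turn [ 0.0006 -0.0025  0.    ]
```

Nose is 7 mm below the rim with no contact forces. Down to the floor.

To row units: 0.006 m / 0.6 = 0.01, -0.0006 m / 0.6 = -0.001, -0.001 rad / 3.1416 = -0.0003.

Call:
move_arm(
  plan=[
    {"delta_pos": [-0.001, 0, 0.005], "turn": [0, -0.0003, 0], "fingers": 1},
    {"delta_pos": [-0.0017, 0, 0.0083], "turn": [0, -0.0003, 0], "fingers": 1},
    {"delta_pos": [-0.002, 0, 0.01], "turn": [0, -0.0003, 0], "fingers": 1},
    {"delta_pos": [-0.002, 0, 0.01], "turn": [0, -0.0003, 0], "fingers": 1},
  ],
)

```text
clock: 6.68
position: [0.5121, -0.0084, 0.0645]
ee_rot: [-0.108, 0.988, -0.012, -0.11]
ft_force: [0.1, -0.3, -2.3]
grip_width: 0.402
grasp_force: 76.1
```

```bash
python3 - <<'E'
from h import *
where();show(bay(CAR+1,1,.22))
E
```

```text
nose a 44.8 b 0.09 h 1.1
heel a -37.2 b 0.03 h 19.5
t 6.675 tilt 0.2211 yaw 12.45 F along 0.0 lat -0.3 up -2.3 CAR 49.3 tq [ 0.09 -0.33  0.02] gw 0.402
delta [-0.0054 -0.0001 -0.0011] turn [ 0.0005 -0.0011 -0.0001]
```

To row units: -0.006 m / 0.6 = -0.01, -0.0011 m / 0.6 = -0.0018.

Call:
move_arm(
  plan=[
    {"delta_pos": [-0.0033, 0, -0.0007], "turn": [0, 0, 0], "fingers": 1},
    {"delta_pos": [-0.0058, 0, -0.0013], "turn": [0, 0, 0], "fingers": 1},
    {"delta_pos": [-0.0083, 0, -0.0018], "turn": [0, 0, 0], "fingers": 1},
    {"delta_pos": [-0.01, 0, -0.0022], "turn": [0, 0, 0], "fingers": 1},
    {"delta_pos": [-0.01, 0, -0.0022], "turn": [0, 0, 0], "fingers": 1},
  ],
)

```text
clock: 7.3
position: [0.5175, -0.0072, 0.0644]
ee_rot: [-0.108, 0.988, -0.012, -0.11]
ft_force: [-5.9, -1.1, -1.6]
grip_width: 0.401
grasp_force: 76.1
```

```bash
python3 - <<'E'
from h import *
where()
E
```

```text
nose a 50.4 b 0.08 h 0.9
heel a -31.6 b 0.02 h 19.4
t 7.3 tilt 0.2224 yaw 12.44 F along -6.0 lat 0.1 up -1.6 CAR 49.3 tq [-0.16  0.86  0.03] gw 0.401
```

6 N at about 3.2 mm of compression, as expected, so step 1 should be met. Now I'll push a little more and rock the heel down.

```bash
python3 - <<'E'
from h import *
S=bay(51.0,.9,.2222)
for n,z,t in[(52.3,.8,.2222),(53.2,.7,.18),(53.5,.6,.14),(53.9,.5,.10)]: show(bay(n,z,t),S)
E
```

```text
delta [-0.0013 -0.     -0.0002] turn [-0. -0.  0.]
delta [-0.0014 -0.      0.0014] turn [ 0.     -0.0422  0.    ]
delta [-0.0011 -0.      0.0031] turn [ 0.     -0.0822  0.    ]
delta [-0.0009  0.      0.0049] turn [ 0.     -0.1222  0.    ]
```

To row units: 0.0049 m / 0.6 = 0.0082, 0.004 m / 0.6 = 0.0067, -0.122 rad / 3.1416 = -0.0388.

Call:
move_arm(
  plan=[
    {"delta_pos": [-0.0022, 0, -0.0003], "turn": [0, 0, 0], "fingers": 1},
    {"delta_pos": [-0.0023, 0, 0.001], "turn": [0, -0.0067, 0], "fingers": 1},
    {"delta_pos": [-0.0023, 0, 0.0023], "turn": [0, -0.0134, 0], "fingers": 1},
    {"delta_pos": [-0.002, 0, 0.0037], "turn": [0, -0.0197, 0], "fingers": 1},
    {"delta_pos": [-0.0018, 0, 0.0052], "turn": [0, -0.0261, 0], "fingers": 1},
    {"delta_pos": [-0.0017, 0, 0.0067], "turn": [0, -0.0325, 0], "fingers": 1},
    {"delta_pos": [-0.0015, 0, 0.0082], "turn": [0, -0.0388, 0], "fingers": 1},
    {"delta_pos": [-0.0015, 0, 0.0082], "turn": [0, -0.0388, 0], "fingers": 1},
  ],
)

```text
clock: 8.3
position: [0.5169, -0.0073, 0.0595]
ee_rot: [-0.108, 0.993, -0.005, -0.05]
ft_force: [-5.4, -1.5, 0.8]
grip_width: 0.4
grasp_force: 76.4
```

```bash
python3 - <<'E'
from h import *
where()
E
```

```text
nose a 52.8 b 0.09 h 0.5
heel a -30.8 b 0.06 h 8.9
t 8.3 tilt 0.1003 yaw 12.42 F along -5.6 lat -0.3 up 0.8 CAR 49.3 tq [-0.27  1.27 -0.03] gw 0.4
```

```bash
python3 - <<'E'
from h import *
S=bay(53.9,.5,.10)
for n,z,t in[(54.2,.4,.06),(54.2,.2,.03),(54.1,0,.0),(54.0,-.6,-.008)]: show(bay(n,z,t),S)
E
```

```text
delta [0.0004 0.     0.0017] turn [-0.   -0.04  0.  ]
delta [0.0009 0.     0.0032] turn [-0.   -0.07  0.  ]
delta [0.0014 0.     0.0046] turn [-0.  -0.1  0. ]
delta [0.0016 0.     0.0056] turn [-0.    -0.108  0.   ]
```

To row units: 0.0046 m / 0.6 = 0.0077, 0.0032 m / 0.6 = 0.0053, -0.07 rad / 3.1416 = -0.0223.

Call:
move_arm(
  plan=[
    {"delta_pos": [0.0003, 0, 0.0013], "turn": [0, -0.0064, 0], "fingers": 1},
    {"delta_pos": [0.0007, 0, 0.0028], "turn": [0, -0.0127, 0], "fingers": 1},
    {"delta_pos": [0.0012, 0, 0.0042], "turn": [0, -0.0175, 0], "fingers": 1},
    {"delta_pos": [0.0015, 0, 0.0053], "turn": [0, -0.0223, 0], "fingers": 1},
    {"delta_pos": [0.002, 0, 0.0067], "turn": [0, -0.0271, 0], "fingers": 1},
    {"delta_pos": [0.0023, 0, 0.0077], "turn": [0, -0.0318, 0], "fingers": 1},
    {"delta_pos": [0.0023, 0, 0.0077], "turn": [0, -0.0318, 0], "fingers": 1},
  ],
)

```text
clock: 9.18
position: [0.5154, -0.0077, 0.0554]
ee_rot: [-0.108, 0.994, 0.001, 0.0]
ft_force: [-7.8, -1.9, 4.5]
grip_width: 0.4
grasp_force: 76.9
```

```bash
python3 - <<'E'
from h import *
where()
c,X=wrist();o=get_obs()
Y=(X-o['position'])@tool(o)[:3,:3]
w=(abs(Y[...,1])<.016)&(abs(Y[...,2]+.0073)<.008)
for x0 in np.arange(.015,.046,.005):
    q=w&(abs(Y[...,0]-x0)<.0025);print(round(x0,3),np.nanmedian(Y[q][:,2]).round(4),np.nanmedian(X[q][:,2]).round(4),end=' | ')
E
```

```text
nose a 53.4 b 0.06 h 0.4
heel a -30.6 b 0.03 h 0.4
t 9.175 tilt -0.0002 yaw 12.42 F along -8.0 lat -0.2 up 4.5 CAR 49.3 tq [-0.24  1.67  0.03] gw 0.4
0.015 -0.007 0.0623 | 0.02 -0.007 0.0624 | 0.025 -0.0071 0.0625 | 0.03 -0.0073 0.0627 | 0.035 -0.0073 0.0626 | 0.04 -0.0072 0.0626 | 0.045 -0.0045 0.0599 |
```

To row units: 0.0014 m / 0.6 = 0.0023, 0.0012 m / 0.6 = 0.002, -0.005 rad / 3.1416 = -0.0016.

Call:
move_arm(
  plan=[
    {"delta_pos": [0, 0, 0.0013], "turn": [0, -0.0016, 0], "fingers": 1},
    {"delta_pos": [0.001, 0, 0.002], "turn": [0, -0.0016, 0], "fingers": 1},
    {"delta_pos": [0.0023, 0, 0.002], "turn": [0, -0.0016, 0], "fingers": 1},
    {"delta_pos": [0.0023, 0, 0.002], "turn": [0, -0.0016, 0], "fingers": 1},
  ],
)

```text
clock: 9.72
position: [0.5153, -0.0077, 0.0553]
ee_rot: [-0.108, 0.994, 0.001, 0.004]
ft_force: [-7.4, -0.2, 13.9]
grip_width: 0.401
grasp_force: 78.2
```

```bash
python3 - <<'E'
from h import *
where()
E
```

```text
nose a 53.4 b 0.08 h 0.6
heel a -30.6 b 0.03 h -0.0
t 9.725 tilt -0.0073 yaw 12.43 F along -7.2 lat 1.4 up 13.9 CAR 49.3 tq [-0.13  1.93 -0.01] gw 0.401
```

To row units: -0.12 m / 0.6 = -0.2, -0.07 m / 0.6 = -0.1167.

Call:
move_arm(
  plan=[
    {"delta_pos": [0.0023, 0, 0.0007], "turn": [0, 0, 0], "fingers": 0.5},
    {"delta_pos": [0.0023, 0, 0.0007], "turn": [0, 0, 0], "fingers": 0.3},
    {"delta_pos": [0.0023, 0, 0], "turn": [0, 0, 0], "fingers": 0.3},
    {"delta_pos": [0.0023, 0, -0.0333], "turn": [0, 0, 0], "fingers": 0.3},
    {"delta_pos": [0.0023, 0, -0.1167], "turn": [0, 0, 0], "fingers": 0.5},
    {"delta_pos": [-0.0667, 0, -0.2], "turn": [0, 0, 0], "fingers": 1},
    {"delta_pos": [-0.0667, 0, -0.2], "turn": [0, 0, 0], "fingers": 1},
    {"delta_pos": [-0.0667, 0, -0.2], "turn": [0, 0, 0], "fingers": 1},
  ],
)

```text
clock: 10.72
position: [0.5528, 0.0006, 0.1735]
ee_rot: [-0.108, 0.994, 0.0, 0.003]
ft_force: [0.7, -0.2, -1.5]
grip_width: 0.001
grasp_force: 0.0
```

```bash
cat >> h.py <<'E'
def battop():
    c,X=wrist()
    d=(X[...,:2]-O)*1000;a=d@U;b=d@V-YC;Z=X[...,2]*1000
    m=(abs(b)<16)&(Z>52)&(Z<85)
    for x0 in range(-28,53,8):
        q=m&(abs(a-x0)<2)
        if q.sum()>5: print(x0,np.median(Z[q]).round(1),end=' | ')
    t=(Z>57)&(Z<64.0)&(abs(b)<30)&(a>-40)&(a<65)
    print('\nbattery a',np.percentile(a[t],[.3,99.7]).round(1),'b',np.percentile(b[t],[.5,99.5]).round(1))
    k=(Z>74)&(Z<90)&(a<0);print('knob world',np.median(X[k],0),'a',np.median(a[k]),'b',np.median(b[k]),k.sum())
    return c,X
E
python3 - <<'E'
from h import *
where();c,X=battop()
cv2.imwrite('pics/w5.png',c['color'][...,::-1])
E
```

```text
nose a 91.7 b 0.12 h 118.7
heel a 7.7 b 0.05 h 118.3
t 10.725 tilt -0.0053 yaw 12.45 F along 0.7 lat -0.4 up -1.5 CAR 49.3 tq [-0.03  0.06  0.02] gw 0.001
-28 62.5 | -20 62.6 | -12 62.6 | -4 62.3 | 4 62.5 | 12 62.5 | 20 62.6 | 28 62.5 | 36 62.5 | 44 62.3 | 52 62.1 | 
battery a [-31.2  51.6] b [-17.3  18.2]
knob world [0.44882245 0.00762454 0.08499664] a -49.286508583052964 b 29.171815464211114 232
```

View pics/w5.png

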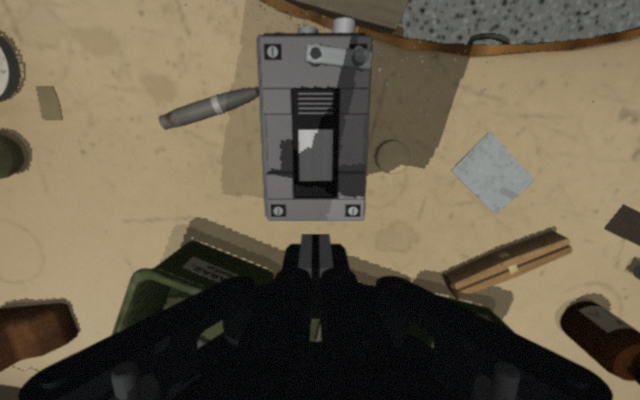

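The picture shows the battery lying flat in the bay (315,145), its top level along the length and its heel on the rear wall. The catch is open with its knob at (360,57). Next I'll grip the knob and swing it round.

```bash
cat >> h.py <<'E'
def at(a,b,z): return goal([*(O+(a*U+(YC+b)*V)/1000),z/1000],YAW)
E
python3 - <<'E'
from h import *
show(at(-50.5,29.3,120));show(at(-50.5,29.3,85))
E
```

```text
delta [0.1009 0.0293 0.0525] turn [ 0.0006  0.004  -0.0003]
delta [0.1011 0.0292 0.0875] turn [ 0.0006  0.004  -0.0003]
```

To row units: 0.101 m / 0.6 = 0.1683, 0.0293 m / 0.6 = 0.0488, 0.004 rad / 3.1416 = 0.0013.

Call:
move_arm(
  plan=[
    {"delta_pos": [0.0833, 0.025, 0.0333], "turn": [0, 0.0013, 0], "fingers": 0.5},
    {"delta_pos": [0.1667, 0.0488, 0.0667], "turn": [0, 0.0013, 0], "fingers": 0.5},
    {"delta_pos": [0.1683, 0.0488, 0.0867], "turn": [0, 0.0013, 0], "fingers": 0.6},
    {"delta_pos": [0.1683, 0.0488, 0.0867], "turn": [0, 0.0013, 0], "fingers": 0.6},
    {"delta_pos": [0.1683, 0.0488, 0.1167], "turn": [0, 0.0013, 0], "fingers": 0.6},
    {"delta_pos": [0.1683, 0.0488, 0.145], "turn": [0, 0.0013, 0], "fingers": 0.6},
    {"delta_pos": [0.1683, 0.0488, 0.145], "turn": [0, 0.0013, 0], "fingers": 0.6},
  ],
  force=20,
)

```text
clock: 11.65
position: [0.4489, 0.0073, 0.086]
ee_rot: [-0.108, 0.994, -0.0, 0.0]
ft_force: [-0.2, -0.1, 0.1]
grip_width: 0.396
grasp_force: 0.0
```

Call:
move_arm(
  plan=[
    {"delta_pos": [0, 0, 0], "turn": [0, 0, 0], "fingers": 0.75},
    {"delta_pos": [0, 0, 0], "turn": [0, 0, 0], "fingers": 0.9},
    {"delta_pos": [0, 0, 0], "turn": [0, 0, 0], "fingers": 1},
    {"delta_pos": [0, 0, 0], "turn": [0, 0, 0], "fingers": 1},
  ],
)

```text
clock: 12.15
position: [0.4491, 0.0079, 0.0871]
ee_rot: [-0.108, 0.994, 0.001, 0.002]
ft_force: [-0.3, 1.8, 2.8]
grip_width: 0.098
grasp_force: 19.6
```

```bash
python3 - <<'E'
from h import *
o=get_obs();d=(o['position'][:2]-O)*1000
print(d@U,d@V-YC,o['position'][2],o['grasp_force']);where()
h=np.array([-53.2,0]);S=at(d@U,d@V-YC,o['position'][2]*1000)
p0=np.array([d@U,d@V-YC]);ph0=np.arctan2(*(p0-h)[::-1]);r=np.hypot(*(p0-h));print(ph0,r)
for p in np.linspace(1.35,-.05,8):
    q=h+30*np.array([np.cos(p),np.sin(p)]);show(at(*q,o['position'][2]*1000),S)
E
```

```text
-48.751069761259444 29.502305079828318 0.08706300370192588 19.633915722370148
nose a -8.0 b 29.56 h 32.2
heel a -92.0 b 29.48 h 31.9
t 12.15 tilt -0.0031 yaw 12.46 F along 0.1 lat 1.8 up 2.8 CAR 49.3 tq [ 0.4  -0.03  0.03] gw 0.098
1.4211246506545325 29.83586742986441
delta [-0.0021 -0.0002  0.    ] turn [0. 0. 0.]
delta [-0.0078 -0.0021  0.    ] turn [0. 0. 0.]
delta [-0.013  -0.0051  0.    ] turn [0. 0. 0.]
delta [-0.0175 -0.0091  0.    ] turn [0. 0. 0.]
delta [-0.0211 -0.0138  0.    ] turn [0. 0. 0.]
delta [-0.0237 -0.0192  0.    ] turn [0. 0. 0.]
delta [-0.0252 -0.025   0.    ] turn [0. 0. 0.]
delta [-0.0255 -0.031   0.    ] turn [0. 0. 0.]
```

To row units: -0.031 m / 0.6 = -0.0517, -0.025 m / 0.6 = -0.0417.

Call:
move_arm(
  plan=[
    {"delta_pos": [-0.005, -0.0003, -0.0008], "turn": [0, 0, 0], "fingers": 1},
    {"delta_pos": [-0.0142, -0.0033, -0.0008], "turn": [0, 0, 0], "fingers": 1},
    {"delta_pos": [-0.0233, -0.0083, -0.0008], "turn": [0, 0, 0], "fingers": 1},
    {"delta_pos": [-0.0308, -0.015, -0.0008], "turn": [0, 0, 0], "fingers": 1},
    {"delta_pos": [-0.0367, -0.023, -0.0008], "turn": [0, 0, 0], "fingers": 1},
    {"delta_pos": [-0.0412, -0.032, -0.0008], "turn": [0, 0, 0], "fingers": 1},
    {"delta_pos": [-0.0433, -0.0417, -0.0008], "turn": [0, 0, 0], "fingers": 1},
    {"delta_pos": [-0.0437, -0.0492, -0.0008], "turn": [0, 0, 0], "fingers": 1},
    {"delta_pos": [-0.0437, -0.0517, -0.0008], "turn": [0, 0, 0], "fingers": 1},
    {"delta_pos": [-0.0437, -0.0517, -0.0008], "turn": [0, 0, 0], "fingers": 1},
  ],
)

```text
clock: 13.4
position: [0.4833, -0.0158, 0.0876]
ee_rot: [-0.109, 0.994, 0.001, 0.003]
ft_force: [8.5, 7.2, -3.8]
grip_width: 0.097
grasp_force: 19.6
```

```bash
python3 - <<'E'
from h import *
o=get_obs();d=(o['position'][:2]-O)*1000
print(d@U,d@V-YC,o['position'][2]);where()
E
```

```text
-20.48933836916804 -1.0109111043705103 0.08755794507430471
nose a 20.3 b -0.92 h 32.8
heel a -63.7 b -1.08 h 32.3
t 13.4 tilt -0.0065 yaw 12.5 F along 9.8 lat 5.2 up -3.8 CAR 49.3 tq [ 1.6  -1.53  0.02] gw 0.097
```

Catch is at its stop (b ≈ -1 mm, 5 N lateral). Release, lift and look.

To row units: -0.09 m / 0.6 = -0.15, -0.02 m / 0.6 = -0.0333.

Call:
move_arm(
  plan=[
    {"delta_pos": [0, 0.0008, 0], "turn": [0, 0, 0], "fingers": 0.85},
    {"delta_pos": [0, 0.0008, 0], "turn": [0, 0, 0], "fingers": 0.75},
    {"delta_pos": [0, 0.0008, 0], "turn": [0, 0, 0], "fingers": 0.7},
    {"delta_pos": [0, 0.0008, -0.0333], "turn": [0, 0, 0], "fingers": 0.7},
    {"delta_pos": [0, 0.0008, -0.1], "turn": [0, 0, 0], "fingers": 0.7},
    {"delta_pos": [-0.0833, 0.0008, -0.15], "turn": [0, 0, 0], "fingers": 0.7},
    {"delta_pos": [-0.1333, 0.0008, -0.15], "turn": [0, 0, 0], "fingers": 0.7},
    {"delta_pos": [-0.1333, 0.0008, -0.15], "turn": [0, 0, 0], "fingers": 0.7},
    {"delta_pos": [-0.1333, 0.0008, -0.15], "turn": [0, 0, 0], "fingers": 0.7},
  ],
)

```text
clock: 14.52
position: [0.5581, 0.0001, 0.1768]
ee_rot: [-0.108, 0.994, 0.0, 0.0]
ft_force: [-0.2, -0.2, -0.7]
grip_width: 0.299
grasp_force: 0.0
```

```bash
python3 - <<'E'
from h import *
where();c,X=battop()
rr=cv2.resize(c['color'][10:230,180:460],None,fx=2.5,fy=2.5,interpolation=2)
cv2.imwrite('pics/w6.png',rr[...,::-1])
E
```

```text
nose a 96.7 b -1.57 h 121.8
heel a 12.7 b -1.58 h 121.7
t 14.525 tilt -0.0006 yaw 12.4 F along -0.2 lat -0.1 up -0.7 CAR 49.3 tq [-0. -0. -0.] gw 0.299
-28 62.9 | -20 63.1 | -12 62.7 | -4 62.5 | 4 62.6 | 12 62.4 | 20 62.7 | 28 62.5 | 36 62.5 | 44 62.5 | 52 62.3 | 
battery a [-31.1  52. ] b [-17.4  18.2]
knob world [ 0.48022634 -0.01516004  0.08512762] a -23.429464432059756 b 0.4550666957404784 174
```

View pics/w6.png

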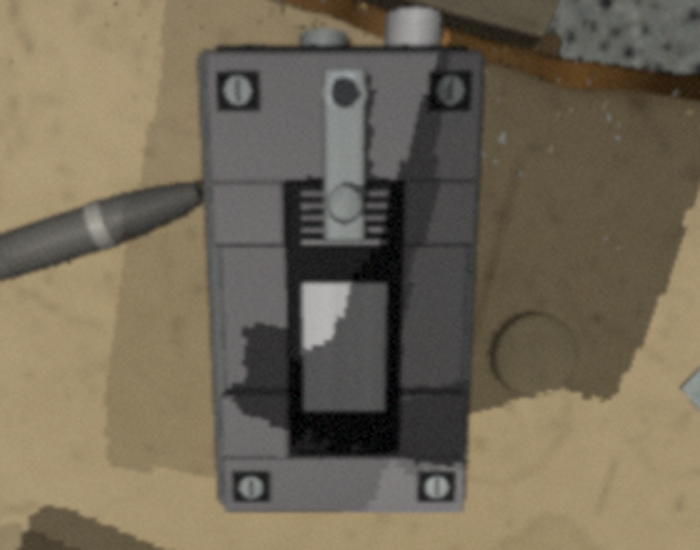

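The catch bar lies straight over the heel, with its knob at crop (345,203), and the battery is flat. The arm is clear of everything, so I'm handing in.

```bash
python3 -c "
from workcell import *
print(hand_in())"
```

```text
the job is handed in; nothing more can be done
None
```

The battery lies flat and home in the bay with the catch turned shut over its heel, and the job was handed in at about 14.5 s; the hand-in returned no verdict, so I have no confirmation of the judged result.

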